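Clamp a book in the finishing press

ROBOT

A 6-joint arm with a two-finger parallel gripper is mounted at the origin on a cart in front of the work surface, level with it; the furniture and walls round the work are solid. World frame = base frame: x ahead of the robot, y to its left, z up, the work surface at z = 0. Lengths are in m, angles in rad, forces in N, time in s.
With the tool pointing down it reaches from about 0.35 to 0.975 m from the base axis. Payload 4.9 kg.
Tool frame: the origin (TCP) lies midway between the tips of the shut fingers; the grasp point (between the pads) lies 19 mm behind it; z points along the fingers, y is the line along which they close (so a half turn about z gives the same grasp; the last joint's range is limited). The gripper opens to 85 mm and grips with 20 to 120 N. Pads are 22 mm wide; open, the fingers measure 114 mm over their backs; the gripper's body (76 mm by 85 mm) begins 54 mm behind the grasp point. The pads swing forward as they close: fully open they stand 13 mm farther back than shut.
Start: joints at [1.058, 0.053, 1.613, -0, 1.476, -0.119], TCP at [0.24, 0.577, 0.231] pointing down, gripper open.
Joint ranges: [-3.01, 3.01], [-1.01, 2.22], [0.06, 2.58], [-1.02, 4.17], [0.09, 2.62], [-3.14, 3.14]. Speed limits (rad/s): [2.57, 2.57, 3.14, 3.14, 3.14, 3.14].

INTERFACE

Orientations are given as a unit quaternion [w, x, y, z].
In Python, from plant import state, grab_frame, camera_info, job_done, spot_in, masks_of, pinpoint gives the robot as it stands.
- The arm moves only by the shell command python3 -m handwheel 'ROWS' [OPENING]. ROWS is JSON, a list that holds one entry, the list of rows, each a list of 6 numbers: the shift along the world's x, y, z in m, then the turn, a rotation vector about the world's x, y, z in degrees. In form: [[[tx, ty, tz, ax, ay, az], ...]]. A call has 1 to 20 rows; each row shifts and turns the commanded pose from where the row before left it; what a row does not reach is not made up. A row lasts 1/12 s, in which the tool goes at most 41.7 mm and 7.16 degrees, less where a joint would pass 70% of its speed; a pose out of reach is approached as far as the arm can. A call is refused whole if a number of a shift passes 0.0417 or a number of a turn 7.16, either way. A call with a gripper value outside its range is refused whole. OPENING is the opening, from 0 (shut) to 1 (fully open), set as the call begins (- or left out, the last holds). The fingers move at their own pace and stop on an object; the grip force is fixed at half the most. Time passes only in rows, so rows that do not move let the fingers close. It gives the time, the measured TCP pose, the force, the opening and the grip force at its end, in the units of the state.
- state(): the state, without advancing time (a new reading comes with each control period).
- grab_frame(name): name is "side" or "top" or "wrist"; returns (picture, depth): 420x560x3 uint8, blue, green, red; 420x560 float32, m along the optical axis (not along the pixel's ray), 0 where there is no reading.
- camera_info(name): a dict with "fx", "fy", "cx", "cy" (pixels), "T" (4x4, takes a point from camera to world coordinates). Camera axes: x right, y up, looking along -z (the intrinsics and any distortion apply to the point x, -y, -z); pixel columns grow to the right and rows downward; lengths in m; the calibration is good to about 2 mm. A picture is of the moment at which its call begins: read the wrist's pose just before it. camera_info takes no time and is no camera call; for the wrist camera it gives the pose at the moment of the call.
- job_done(): hands the job in; it is judged then, once.
Trained networks look in the newest picture that a camera, given by its name, has taken for a name from the list of things; names that differ only in an ending like _2 or _b are one class to them, and where a whole thing is asked for, a point or a joint stands for the part that bears it (a point fixed in the world has none). Each returns a list of dicts, best first, with "conf" (0 to 1); they miss things now and then, are a little off and sometimes report something else, mostly with a low value. They report only what shows in the picture. A call takes as long as a camera call.
- spot_in(camera, thing): "box" ([left, top, width, height] in pixels, round what is visible of it).
- masks_of(camera, thing): "region" (420x560 bool, what is visible of it) and "box" ([left, top, width, height] in pixels, round what is visible of it).
- pinpoint(camera, thing): "position" ([column, row] in pixels: a listed point, or the origin of a listed thing).
The state is a dict: "time": time; "joint_pos": joint angles; "joint_vel": joint speeds; "joint_efforts": joint torques, N m; "tool_pos": TCP position; "tool_rot": TCP orientation; "contact_force": force on the tool from outside, world axes, zero at the start; "ft_torque": the same for the moment, N m; "gripper_width": opening from 0.0 (shut) to 1.0 (fully open); "grasp_force": force on a finger pad.
Only numpy, scipy, OpenCV 4.12 (cv2) and the standard library are available. Lean on these libraries where they do the work, as an engineer would, in place of code of your own. Each camera call takes 0.05 s, during which the arm holds its last target. There are 200 camera calls.

TASK

Take the thick book out of the drying rack and lower it, spine up, onto the bed of the finishing press between the open jaws and near the middle of their length, then let go of it. Pump the press lever through full strokes, right down and right back up, until the jaws grip the book tightly, and leave the lever up. Move the jaw only by its lever, never by pushing it, and leave the thin book and the other loose things where they are.

Things in the scene. Friction and masses are not known exactly. Their poses are not given: they have to be found in the camera images.
- thick_book_mid (a point): centre of the thick red cloth-bound book, 205 long x 136 high x 30 mm thick, about 0.6 kg, standing on its fore edge, spine up, in one of the rack's two slots. Point 68 mm above its foot; the flat covers end 62 mm above the point, the rounded spine above. Own x along the book's length (level), y up towards the spine, z across the thickness
- thin_book_mid (a point): centre of the thin dark book, 180 x 126 x 16 mm, which stands in the same way in the other slot of the rack and stays there; the point lies 63 mm above its foot; axes as for the thick book
- rack: fixed drying rack: wooden board 130 x 200 x 14 mm with two slots, each between four upright 10 mm dowels, tops 74 mm above the table. The books stand on the board, about 95 mm apart, and lift straight out. Origin on the table, own x along the books' length
- press_bed (a point): point on the flat bed of the fixed finishing press, 22 mm above the table, half-way along the jaws and half-way across the fully open gap. x along the jaws, y from moving to fixed jaw, z up. Jaws: cork-lined boards 250 long, 26 thick, tops 80 mm above the bed; fixed face at y=+47.5 mm, moving face at y=-47.5 mm plus joint ram. Nothing else stands on or beside the bed
- ram (a joint): travel of the ratchet bar that carries the moving jaw, m: 0 = jaws fully open (gap 95 mm), 0.065 = jaw touching the 30 mm book. Past that the jaw stops and the bar presses it through a spring (14 N plus 1 N per mm). A full stroke moves the bar 20 mm (15 to 25 the first time), in steps of 10 mm, so short strokes gain little. It holds where the pump leaves it, up to about 20 N
- jaw_face (a point): middle of the moving jaw's cork face, 40 mm above the bed; axes as for press_bed. Its y from press_bed is -47.5 mm plus joint ram, and about +17.5 mm when it has met the book standing against the fixed jaw
- pump_lever (a joint): angle of the pump lever, rad: 0 = right up (its spring returns it), 0.65 = right down. It points away from the jaws, along -y of press_bed, and turns about a level axis along x. Pressing it down closes the jaw by a ratchet; its way up leaves the jaw in place. With the book tight it can still be pressed down, a little harder; the bar then creeps back to about 0.07 on the way up, without harm
- lever_grip (a point): middle of the lever's round black grip (110 long, 25 mm thick), 190 mm from the pivot, which lies at y=-137.5, z=+90 mm from press_bed. Lever up: grip 203 mm above the table, lever 0.5 rad above level; right down: 84 mm above the table, 0.15 rad below level, 21 mm further from the jaws. Pressing down here takes 5 to 20 N
- jar_mid (a point): loose clear tub of paper clips, 68 mm wide and 54 mm high, at the back; point at its centre; stays there
- loupe_mid (a point): loose loupe, a clear cup with a black ring, 46 mm wide and 44 mm high, behind the press; point at its centre; stays there
- folder_mid (a point): loose bone folder, a flat pale strip 159 x 22 x 8 mm, behind the press; point at its centre; stays there

How it is judged:
On the way, in this order (a step that is already met when the one before it is completed fails the run):
1. the thick book is lowered, held, onto the bed between the jaws (contact force between the fingers and thick_book above 0.5 N and z of thick_book_mid in the frame of press_bed below 0.078 m and y of thick_book_mid in the frame of press_bed between -0.045 and 0.045 m and x of thick_book_mid in the frame of press_bed between -0.05 and 0.05 m and value of joint pump_lever below 0.1 rad).
2. the book is let go and stands there upright (not (contact force between the fingers and thick_book above 0.2 N) and angle between thick_book_mid's own y axis and vertical below 0.12 rad and z of thick_book_mid in the frame of press_bed below 0.073 m), for 0.2 s.
3. first full stroke: the lever is pressed right down (value of joint pump_lever above 0.5 rad).
4. the lever is back up (value of joint pump_lever below 0.08 rad).
5. second full stroke down (value of joint pump_lever above 0.5 rad).
6. the lever is back up (value of joint pump_lever below 0.08 rad).
7. the jaw has closed on the book (y of jaw_face in the frame of press_bed above 0.01 m and contact force between jaw and thick_book above 10 N), for 0.1 s.
At the end, for the whole second after the job is handed in: The thick book stands on the bed spine up, upright and square to the jaws within 0.12 rad, within 50 mm of the middle of their length; the jaws grip it with over 10 N; the lever is back up within 0.08 rad; all is at rest and the other things within 30 mm of their places (all of step 7 and value of joint pump_lever below 0.08 rad and angle between thick_book_mid's own y axis and vertical below 0.12 rad and angle between the z axis of thick_book_mid and the y axis of press_bed, either way round below 0.12 rad and z of thick_book_mid in the frame of press_bed below 0.073 m and x of thick_book_mid in the frame of press_bed between -0.05 and 0.05 m and linear speed of thick_book below 0.02 m/s); the robot touches nothing.
It fails at once if the moving jaw is pushed with the gripper (contact force between any of the fingers, the arm and jaw above 15 N).
It fails at once if the thin book or another loose thing is moved by more than 30 mm (distance of any of thin_book_mid, jar_mid, loupe_mid, folder_mid from where it was at the start of the episode above 0.03 m).
It also fails if it takes over 67 s, if anything falls off the work surface, if the arm or the gripper's body presses on something with over 40 N, if the wrist force passes 120 N, or if a joint passes its speed limit or range.

## Working session

There is one attempt and no reset: what is moved stays moved. The work goes in short steps, Python scripts to look and compute and a shell command to move; the robot and the scene stay as the last step left them, time stands still between calls to the robot, and variables do not carry over. Pictures are saved under pics/ and viewed, at most 10 in all, crops included, and the job is handed in when it is done.

```bash
mkdir -p pics
cat > h.py <<'E'
import numpy as np, cv2
from plant import *
def world(name,px,depth=None,z=None,info=None):
    c=info or camera_info(name); T=np.array(c["T"]); u,v=px
    d=np.array([(u-c["cx"])/c["fx"],-(v-c["cy"])/c["fy"],-1.])
    R=T[:3,:3]; o=T[:3,3]; r=R@d
    s=depth if depth is not None else (z-o[2])/r[2]
    return o+s*r
E
cat > a.py <<'E'
from h import *
for n in ["top","side"]:
    im,d=grab_frame(n); cv2.imwrite(f"pics/{n}1.png",im); np.save(f"{n}_d.npy",d)
    c=camera_info(n); print(n,c.keys(),c["fx"],np.round(np.array(c["T"]),3).tolist())
    for t,z in [("thick_book_mid",.082),("thin_book_mid",.077),("rack",0),("press_bed",.022),("jaw_face",.062),("lever_grip",.203),("jar_mid",.027),("loupe_mid",.022),("folder_mid",.004)]:
        for r in pinpoint(n,t)[:2]:
            p=r["position"]; print(t,round(r["conf"],2),np.round(p),np.round(world(n,p,z=z),3))
s=state();print(s["time"],s["tool_pos"],s["tool_rot"],s["contact_force"],s["gripper_width"])
E
python3 a.py
```

```text
top dict_keys(['fx', 'fy', 'cx', 'cy', 'T']) 406.7525914794449 [[0.115, 0.973, -0.2, 0.404], [-0.993, 0.114, -0.019, 0.016], [0.005, 0.201, 0.98, 1.279], [0.0, 0.0, 0.0, 1.0]]
thick_book_mid 0.63 [193. 227.] [0.554 0.296 0.082]
thin_book_mid 0.96 [159. 228.] [0.54  0.397 0.077]
rack 0.7 [178. 228.] [0.555 0.361 0.   ]
press_bed 0.7 [316. 254.] [ 0.523 -0.08   0.022]
jaw_face 0.75 [330. 257.] [ 0.515 -0.119  0.062]
lever_grip 0.58 [433. 274.] [ 0.49  -0.375  0.203]
jar_mid 0.97 [221. 169.] [0.758 0.251 0.027]
jar_mid 0.57 [178. 233.] [0.538 0.352 0.027]
loupe_mid 0.67 [354. 187.] [ 0.75  -0.18   0.022]
folder_mid 0.6 [294. 179.] [0.758 0.015 0.004]
side dict_keys(['fx', 'fy', 'cx', 'cy', 'T']) 545.0261639965332 [[0.992, 0.059, -0.109, 0.446], [-0.124, 0.464, -0.877, -1.447], [-0.001, 0.884, 0.468, 0.91], [0.0, 0.0, 0.0, 1.0]]
thick_book_mid 0.9 [237. 185.] [0.539 0.299 0.082]
thick_book_mid 0.65 [236. 262.] [ 0.502 -0.195  0.082]
thin_book_mid 0.71 [237. 173.] [0.546 0.41  0.077]
rack 0.74 [236. 193.] [0.541 0.399 0.   ]
jaw_face 0.56 [237. 253.] [ 0.509 -0.116  0.062]
lever_grip 0.54 [236. 263.] [ 0.494 -0.382  0.203]
lever_grip 0.24 [237. 253.] [ 0.5   -0.339  0.203]
jar_mid 0.6 [298. 202.] [0.75  0.241 0.027]
loupe_mid 0.6 [327. 269.] [ 0.763 -0.174  0.022]
loupe_mid 0.42 [237. 266.] [ 0.507 -0.123  0.022]
folder_mid 0.57 [310. 242.] [0.749 0.006 0.004]
1.0 [0.23981592 0.57714558 0.23130308] [ 1.04183288e-05  1.95631860e-01  9.80677406e-01 -6.47213999e-06] [-0.31852727 -0.76276196 -0.74187835] 1.0044882201872445
```

View pics/top1.png

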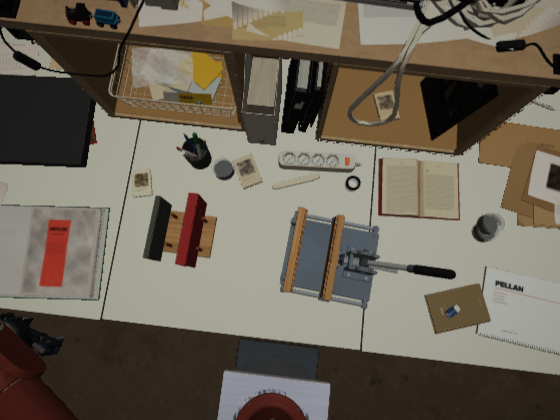

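```bash
cat > b.py <<'E'
from h import *
d=np.load("top_d.npy"); c=camera_info("top"); T=np.array(c["T"])
v,u=np.mgrid[0:420,0:560]
P=np.stack([(u-c["cx"])/c["fx"]*d,-(v-c["cy"])/c["fy"]*d,-d],-1)@T[:3,:3].T+T[:3,3]
grab_frame("top")
def rect(m,t):
    q=P[m][:,:2]
    if len(q)<8: print(t,"few");return
    (cx,cy),(w,h),a=cv2.minAreaRect(q.astype(np.float32))
    if w<h: w,h,a=h,w,a+90
    print(t,len(q),"ctr",round(cx,4),round(cy,4),"size",round(w,3),round(h,3),"ang",round((a+90)%180-90,1),"mean",q.mean(0).round(4),"z",np.median(P[m][:,2]).round(3))
for t,lo,hi in [("thick_book_mid",.13,.17),("thin_book_mid",.12,.155),("jaw_face",.09,.115),("lever_grip",.18,.23)]:
    for r in masks_of("top",t)[:2]:
        m=r["region"]&(d>0); print(t,round(r["conf"],2),r["box"],np.percentile(P[m][:,2],[5,50,95]).round(3)); rect(m&(P[...,2]>lo)&(P[...,2]<hi),t)
# jaw tops from depth
z=P[...,2]; m=((z>.092)&(z<.112)&(P[...,1]<0.05)&(P[...,1]>-.2)&(P[...,0]<.72)&(P[...,0]>.33)).astype(np.uint8)
n,l,s,_=cv2.connectedComponentsWithStats(m)
for i in range(1,n):
    if s[i,4]>80: rect(l==i,"jawtop")
E
python3 b.py
```

```text
thick_book_mid 0.74 [175.9, 192.8, 32.1, 76.3] [0.035 0.145 0.152]
thick_book_mid 835 ctr 0.5403 0.2986 size 0.203 0.032 ang -1.1 mean [0.5371 0.2961] z 0.149
thin_book_mid 0.75 [143.6, 194.8, 23.0, 67.6] [0.023 0.103 0.141]
thin_book_mid 442 ctr 0.5353 0.4001 size 0.179 0.017 ang -1.5 mean [0.5339 0.3981] z 0.137
thin_book_mid 0.63 [321.0, 215.0, 23.8, 86.0] [0.034 0.1   0.106]
thin_book_mid few
jaw_face 0.62 [320.1, 215.4, 24.8, 84.9] [0.052 0.101 0.106]
jaw_face 769 ctr 0.5135 -0.1233 size 0.248 0.027 ang -4.4 mean [ 0.5136 -0.1224] z 0.101
lever_grip 0.83 [357.3, 258.0, 102.0, 18.8] [0.067 0.187 0.231]
lever_grip 378 ctr 0.4952 -0.3672 size 0.109 0.025 ang 85.3 mean [ 0.4947 -0.3635] z 0.208
jawtop 825 ctr 0.5234 -0.0115 size 0.25 0.028 ang -4.5 mean [ 0.5204 -0.0112] z 0.101
jawtop 799 ctr 0.5143 -0.1233 size 0.249 0.027 ang -4.4 mean [ 0.5118 -0.1228] z 0.101
```

The top view shows the thick red book at about (193,230) and the thin dark book at (158,228). The press jaws are at (300,253) and (333,257), with the grip at (433,271). The network points agree with this. Next I move above the book.

```bash
python3 -m handwheel '[[[0.0186,-0.0175,0,0,0,2],[0.0186,-0.0175,0,0,0,2],[0.0186,-0.0175,0,0,0,2],[0.0186,-0.0175,0,0,0,2],[0.0186,-0.0175,0,0,0,2],[0.0186,-0.0175,0,0,0,2],[0.0186,-0.0175,0,0,0,2],[0.0186,-0.0175,0,0,0,2],[0.0186,-0.0175,0,0,0,2],[0.0186,-0.0175,0,0,0,2],[0.0186,-0.0175,0,0,0,1.5],[0.0186,-0.0175,0,0,0,0],[0.0186,-0.0175,0,0,0,0],[0.0186,-0.0175,0,0,0,0],[0.0186,-0.0175,0,0,0,0],[0.0186,-0.0175,0,0,0,0],[0,0,0,0,0,0],[0,0,0,0,0,0]]]' 1
cat > w.py <<'E'
from h import *
import sys
c=camera_info("wrist"); im,d=grab_frame("wrist"); cv2.imwrite("pics/"+sys.argv[1],im); T=np.array(c["T"])
v,u=np.mgrid[0:420,0:560]
P=np.stack([(u-c["cx"])/c["fx"]*d,-(v-c["cy"])/c["fy"]*d,-d],-1)@T[:3,:3].T+T[:3,3]
s=state(); print(s["tool_pos"].round(4) if hasattr(s["tool_pos"],"round") else s["tool_pos"],s["tool_rot"])
for t in sys.argv[2:]:
    for r in masks_of("wrist",t)[:2]:
        m=r["region"]&(d>0); z=P[...,2]; q=P[m]; zt=np.percentile(q[:,2],97); q=q[q[:,2]>zt-.012][:,:2]
        (cx,cy),(w,h),a=cv2.minAreaRect(q.astype(np.float32))
        if w<h: w,h,a=h,w,a+90
        print(t,round(r["conf"],2),r["box"],"ztop",zt.round(3),"ctr",round(cx,4),round(cy,4),"size",round(w,3),round(h,3),"ang",round((a+90)%180-90,1),"med",np.median(q,0).round(4))
E
python3 w.py w1.png thick_book_mid thin_book_mid
```

```text
time: 2.75
tool_pos: [0.538, 0.2963, 0.2312]
tool_rot: [-0.0, 0.01, 1.0, 0.0]
contact_force: [0.1, -0.4, 0.2]
gripper_width: 1.001
grasp_force: 0.0
[0.5374 0.2971 0.2312] [-2.70824317e-04  9.67748143e-03  9.99953123e-01  1.59413204e-04]
thick_book_mid 0.76 [265.6, 77.1, 36.8, 250.9] ztop 0.152 ctr 0.5394 0.3004 size 0.205 0.03 ang -1.3 med [0.5213 0.3006]
thin_book_mid 0.91 [356.4, 92.2, 70.6, 173.9] ztop 0.141 ctr 0.5163 0.3784 size 0.146 0.064 ang -1.8 med [0.5067 0.3997]
```

View pics/w1.png

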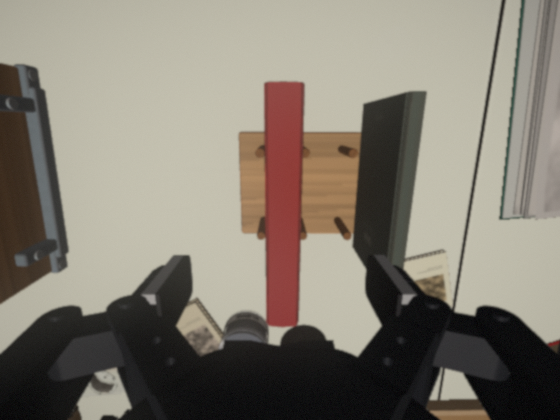

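The wrist view shows the red book upright at columns 266–303, between the fingers. Its centre is (0.5395, 0.300), its angle -1.2° and its top at 0.152, as expected. I descend and grip.

```bash
python3 -m handwheel '[[[0.0015,0.0033,0,0,0,0],[0,0,-0.0159,0,0,0],[0,0,-0.0159,0,0,0],[0,0,-0.0159,0,0,0],[0,0,-0.0159,0,0,0],[0,0,-0.0159,0,0,0],[0,0,-0.0159,0,0,0],[0,0,-0.0159,0,0,0],[0,0,-0.0159,0,0,0],[0,0,0,0,0,0],[0,0,0,0,0,0]]]' 1 && python3 -m handwheel '[[[0,0,0,0,0,0],[0,0,0,0,0,0],[0,0,0,0,0,0],[0,0,0,0,0,0],[0,0,0,0,0,0],[0,0,0,0,0,0],[0,0,0,0,0,0],[0,0,0,0,0,0],[0,0,0,0,0,0],[0,0,0,0,0,0],[0,0,0,0,0,0],[0,0,0,0,0,0]]]' 0
```

```text
time: 3.82
tool_pos: [0.5378, 0.3009, 0.1032]
tool_rot: [-0.001, 0.009, 1.0, -0.0]
contact_force: [-0.5, -0.5, -0.4]
gripper_width: 1.001
grasp_force: 0.0
time: 4.82
tool_pos: [0.5395, 0.3005, 0.1052]
tool_rot: [0.001, 0.009, 1.0, 0.0]
contact_force: [-1.1, -1.4, 5.4]
gripper_width: 0.343
grasp_force: 60.3
```

```bash
python3 -m handwheel '[[[0,0,0.006,0,0,0],[0,0,0.012,0,0,0],[0,0,0.016,0,0,0],[0,0,0.016,0,0,0],[0,0,0.016,0,0,0],[0,0,0.016,0,0,0],[0,0,0.016,0,0,0],[0,0,0.016,0,0,0],[0,0,0.016,0,0,0],[0,-0.01,0.01,0,0,0],[0,-0.02,0,0,0,-1],[0,-0.02,0,0,0,-1],[0,-0.02,0,0,0,-1],[0,-0.02,0,0,0,0],[0,-0.02,0,0,0,0],[0,-0.01,0,0,0,0],[0,0,0,0,0,0],[0,0,0,0,0,0]]]' 0
python3 w.py w2.png thick_book_mid jaw_face press_bed
python3 - <<'E'
from h import *
im,d=grab_frame("top"); cv2.imwrite("pics/top2.png",im[150:350,120:500].repeat(2,0).repeat(2,1))
E
```

```text
time: 6.32
tool_pos: [0.5386, 0.1801, 0.2437]
tool_rot: [-0.0, 0.036, 0.999, 0.0]
contact_force: [0.3, -0.5, -4.2]
gripper_width: 0.346
grasp_force: 60.3
[0.5387 0.1806 0.2438] [-3.37114031e-04  3.55536279e-02  9.99367671e-01  2.88623669e-04]
thick_book_mid 0.58 [235.3, 8.6, 92.8, 336.9] ztop 0.29 ctr 0.4958 0.1835 size 0.12 0.03 ang -4.3 med [0.4812 0.1843]
jaw_face 0.68 [0.0, 67.3, 74.9, 233.4] ztop 0.1 ctr 0.5755 -0.1137 size 0.129 0.02 ang -13.4 med [ 0.5962 -0.117 ]
press_bed 0.62 [0.0, 58.3, 160.0, 247.8] ztop 0.103 ctr 0.5176 -0.0613 size 0.249 0.134 ang -4.5 med [ 0.5228 -0.0066]
```

View pics/w2.png

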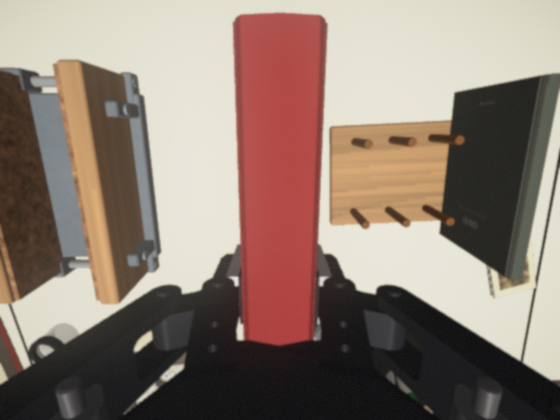

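The wrist view shows the book held straight at columns 235–326. The fixed jaw is at columns 60–155 on the left, and the thin book is undisturbed. I move over the gap.

```bash
python3 -m handwheel '[[[-0.0016,-0.01,0,0,0,0],[-0.0016,-0.02,0,0,0,0],[-0.0016,-0.02,0,0,0,0],[-0.0016,-0.02,0,0,0,0],[-0.0016,-0.02,0,0,0,0],[-0.0016,-0.02,0,0,0,0],[-0.0016,-0.02,0,0,0,0],[-0.0016,-0.02,0,0,0,0],[-0.0016,-0.02,0,0,0,0],[-0.0016,-0.02,0,0,0,0],[-0.0016,-0.02,0,0,0,0],[-0.0014,-0.02,0,0,0,0],[0,-0.01,0,0,0,0],[0,0,0,0,0,0],[0,0,0,0,0,0],[0,0,0,0,0,0]]]' 0
python3 w.py w3.png jaw_face
```

```text
time: 7.9
tool_pos: [0.5199, -0.0589, 0.2441]
tool_rot: [-0.0, 0.035, 0.999, 0.0]
contact_force: [0.7, -0.2, -4.7]
gripper_width: 0.344
grasp_force: 60.8
[ 0.5199 -0.0587  0.2441] [-5.68874003e-05  3.49316405e-02  9.99389674e-01  2.37641388e-04]
jaw_face 0.66 [193.5, 59.1, 47.4, 220.0] ztop 0.104 ctr 0.4974 -0.1061 size 0.217 0.056 ang -4.5 med [ 0.4749 -0.1185]
```

View pics/w3.png

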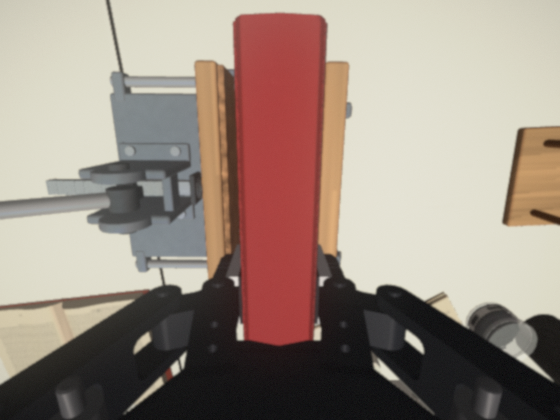

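Run:
```python
from h import *
c=camera_info("wrist"); im,d=grab_frame("wrist"); T=np.array(c["T"])
v,u=np.mgrid[0:420,0:560]
P=np.stack([(u-c["cx"])/c["fx"]*d,-(v-c["cy"])/c["fy"]*d,-d],-1)@T[:3,:3].T+T[:3,3]
z=P[...,2]; m=((z>.095)&(z<.108)&(d>0)).astype(np.uint8); m[260:]=0
n,l,s,_=cv2.connectedComponentsWithStats(m)
for i in range(1,n):
    if s[i,4]>300:
        q=P[l==i][:,:2]; (cx,cy),(w,h),a=cv2.minAreaRect(q.astype(np.float32)); print(s[i],cx,cy,w,h,a, "line", np.polyfit(q[:,0]-.52,q[:,1],1))
        for x0 in (.44,.48,.52,.56):
            k=abs(q[:,0]-x0)<.004
            if k.sum()>5: print(x0,np.percentile(q[k,1],[3,97]).round(4))
print(state()["tool_pos"])
```

```text
[ 194   60   37  200 5358] 0.484861820936203 -0.11982778459787369 0.026474932208657265 0.19407299160957336 85.54118347167969 line [-0.07641445 -0.12187611]
0.44 [-0.1279 -0.1039]
0.48 [-0.131  -0.1068]
0.52 [-0.1345 -0.11  ]
0.56 [-0.1372 -0.1129]
[ 318   61   31  196 4004] 0.49164772033691406 -0.0040995776653289795 0.021406611427664757 0.18947987258434296 85.6458740234375 line [-0.07046021 -0.00630542]
0.44 [-0.0103  0.0092]
0.48 [-0.0132  0.006 ]
0.52 [-0.0164  0.0031]
0.56 [-0.0187 -0.    ]
[ 89 211  86  13 312] 0.5243913531303406 -0.20764093101024628 0.08133053034543991 0.008991227485239506 79.11165618896484 line [ 7.05049799 -0.23916565]
0.52 [-0.2473 -0.2104]
[ 0.51994273 -0.05871599  0.24407233]
```

The wrist view shows the book (columns 235–326) over the gap. The moving jaw top is at columns 194–232 and the fixed jaw at 318–349. The measured gap is y from about -0.110 to -0.024 with the book at -0.059, so it clears both sides. I lower it.

```bash
python3 -m handwheel '[[[0,0,-0.008,0,0,0],[0,0,-0.014,0,0,0],[0,0,-0.014,0,0,0],[0,0,-0.014,0,0,0],[0,0,-0.014,0,0,0],[0,0,-0.014,0,0,0],[0,0,-0.014,0,0,0],[0,0,-0.012,0,0,0],[0,0,-0.01,0,0,0],[0,0,-0.008,0,0,0],[0,0,-0.005,0,0,0],[0,0,0,0,0,0],[0,0,0,0,0,0],[0,0,0,0,0,0]]]' 0 && python3 -m handwheel '[[[0,0,-0.001,0,0,0],[0,0,-0.001,0,0,0],[0,0,0,0,0,0],[0,0,0,0,0,0]]]' 0
```

```text
time: 9.22
tool_pos: [0.5206, -0.0597, 0.1181]
tool_rot: [0.001, 0.035, 0.999, -0.0]
contact_force: [0.3, -0.1, -3.9]
gripper_width: 0.347
grasp_force: 60.7
time: 9.55
tool_pos: [0.52, -0.0596, 0.1153]
tool_rot: [0.0, 0.035, 0.999, -0.0]
contact_force: [0.2, -0.3, -4.0]
gripper_width: 0.347
grasp_force: 60.7
```

```bash
python3 -m handwheel '[[[0,0,-0.001,0,0,0],[0,0,-0.001,0,0,0],[0,0,0,0,0,0],[0,0,0,0,0,0]]]' 0
```

```text
time: 9.88
tool_pos: [0.52, -0.0596, 0.1132]
tool_rot: [0.0, 0.035, 0.999, -0.0]
contact_force: [-0.8, 0.3, -3.6]
gripper_width: 0.345
grasp_force: 60.8
```

```bash
python3 -m handwheel '[[[0,0,-0.001,0,0,0],[0,0,0,0,0,0],[0,0,0,0,0,0]]]' 0;  python3 -m handwheel '[[[0,0,-0.001,0,0,0],[0,0,0,0,0,0],[0,0,0,0,0,0]]]' 0
```

```text
time: 10.13
tool_pos: [0.5201, -0.0597, 0.1132]
tool_rot: [0.0, 0.035, 0.999, -0.0]
contact_force: [-5.3, 0.3, 5.2]
gripper_width: 0.342
grasp_force: 61.7
time: 10.38
tool_pos: [0.5201, -0.0597, 0.1131]
tool_rot: [-0.0, 0.035, 0.999, -0.0]
contact_force: [-8.6, 0.6, 10.0]
gripper_width: 0.344
grasp_force: 62.6
```

```bash
python3 -m handwheel '[[[0,0,0.0015,0,0,0],[0,0,0,0,0,0],[0,0,0,0,0,0]]]' 0; python3 -m handwheel '[[[0,0,0,0,0,0],[0,0,0,0,0,0],[0,0,0,0,0,0],[0,0,0,0,0,0],[0,0,0,0,0,0],[0,0,0,0,0,0],[0,0,0,0,0,0],[0,0,0,0,0,0]]]' 1;  python3 -m handwheel '[[[0,0,0.005,0,0,0],[0,0,0.015,0,0,0],[0,0,0.02,0,0,0],[0,0,0.025,0,0,0],[0,0,0.025,0,0,0],[0,0,0.025,0,0,0],[0,0,0.025,0,0,0],[0,0,0.025,0,0,0],[0,0,0.025,0,0,0],[0,0,0,0,0,0],[0,0,0,0,0,0]]]' 1
python3 w.py w4.png thick_book_mid jaw_face
python3 - <<'E'
from h import *
for n in ("top","side"):
    im,d=grab_frame(n); cv2.imwrite(f"pics/{n}3.png",im)
    for r in pinpoint(n,"lever_grip")[:2]: print(n,r,world(n,r["position"],z=.203))
E
```

```text
time: 10.63
tool_pos: [0.5204, -0.0597, 0.1132]
tool_rot: [0.001, 0.035, 0.999, -0.0]
contact_force: [-3.0, 0.3, 3.3]
gripper_width: 0.347
grasp_force: 61.7
time: 11.3
tool_pos: [0.5199, -0.0596, 0.1126]
tool_rot: [0.0, 0.035, 0.999, -0.0]
contact_force: [0.2, 0.6, -0.2]
gripper_width: 0.995
grasp_force: 0.0
time: 12.22
tool_pos: [0.5207, -0.0598, 0.3051]
tool_rot: [0.002, 0.035, 0.999, -0.0]
contact_force: [-0.6, -0.5, -0.2]
gripper_width: 0.997
grasp_force: 0.0
[ 0.52   -0.0596  0.303 ] [ 4.69783653e-04  3.54556531e-02  9.99371136e-01 -9.65740300e-05]
thick_book_mid 0.82 [264.0, 87.6, 29.8, 200.3] ztop 0.16 ctr 0.5202 -0.0597 size 0.205 0.03 ang -4.2 med [ 0.5057 -0.0589]
jaw_face 0.64 [214.0, 69.2, 34.5, 208.3] ztop 0.104 ctr 0.5126 -0.1219 size 0.248 0.026 ang -4.4 med [ 0.4946 -0.1201]
top {'position': [431.9, 271.8], 'conf': 0.57} [ 0.49498655 -0.37159292  0.203     ]
side {'position': [235.5, 262.3], 'conf': 0.73} [ 0.49317598 -0.37807806  0.203     ]
```

View pics/w4.png

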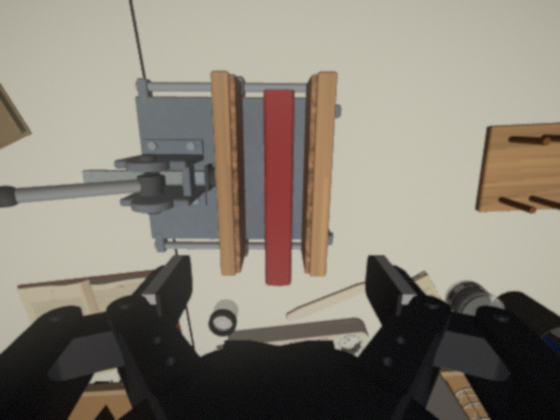

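The wrist view shows the book standing at columns 264–294, between the jaws at 212–242 and 307–336, with a spine height of 0.160. It measures (0.520, -0.060) at -4.2°, which is right. I shut the gripper and go above the lever grip.

```bash
python3 -m handwheel '[[[-0.0016,-0.01,0,0,0,0],[-0.0016,-0.02,0,0,0,0],[-0.0016,-0.02,0,0,0,0],[-0.0016,-0.02,0,0,0,0],[-0.0016,-0.02,0,0,0,0],[-0.0016,-0.02,0,0,0,0],[-0.0016,-0.02,0,0,0,0],[-0.0016,-0.02,0,0,0,0],[-0.0016,-0.02,0,0,0,0],[-0.0016,-0.02,0,0,0,0],[-0.0016,-0.02,0,0,0,0],[-0.0016,-0.02,0,0,0,0],[-0.0016,-0.02,0,0,0,0],[-0.0016,-0.02,0,0,0,0],[-0.0016,-0.02,0,0,0,0],[-0.0016,-0.02,0,0,0,0],[0,-0.005,-0.02,0,0,0],[0,0,-0.02,0,0,0],[0,0,-0.015,0,0,0],[0,0,0,0,0,0]]]' 0
python3 - <<'E'
from h import *
for n in ("top","side"):
    im,d=grab_frame(n); cv2.imwrite(f"pics/{n}4.png",im[150:350,200:500].repeat(2,0).repeat(2,1))
E
```

```text
time: 14.23
tool_pos: [0.4923, -0.3735, 0.2424]
tool_rot: [-0.003, 0.036, 0.999, 0.003]
contact_force: [0.1, 0.9, -0.1]
gripper_width: 0.003
grasp_force: 0.0
```

View pics/side4.png

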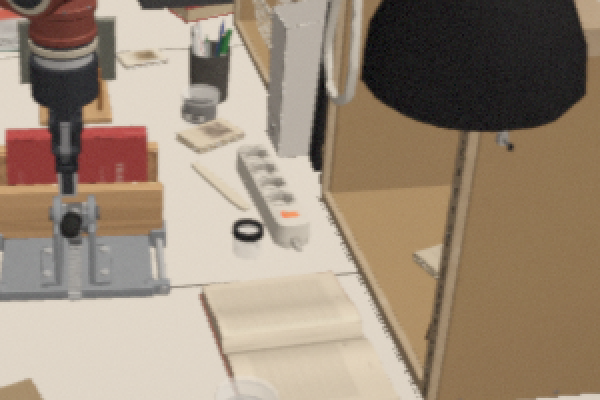

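The side view shows the fingertip at (67,190), just above the grip's end at (70,222), and the book upright behind the jaw. I press down along the arc.

```bash
python3 -m handwheel '[[[0.001,0,-0.01,0,0,0],[0.001,0,-0.01,0,0,0],[0,0,-0.012,0,0,0],[0,-0.003,-0.012,0,0,0],[0,-0.005,-0.012,0,0,0],[0,-0.004,-0.012,0,0,0],[0,-0.004,-0.012,0,0,0],[0,-0.003,-0.012,0,0,0],[0,-0.002,-0.012,0,0,0],[0,-0.001,-0.012,0,0,0],[0,0,-0.01,0,0,0],[0,0,-0.008,0,0,0],[0,0,0,0,0,0],[0,0,0,0,0,0]]]' 0
python3 - <<'E'
from h import *
im,d=grab_frame("side"); cv2.imwrite("pics/side5.png",im[150:350,150:350].repeat(3,0).repeat(3,1))
E
```

```text
time: 15.5
tool_pos: [0.4968, -0.4001, 0.1163]
tool_rot: [0.001, 0.035, 0.999, -0.004]
contact_force: [-3.8, -6.8, 8.5]
gripper_width: 0.001
grasp_force: 4.2
```

View pics/side5.png

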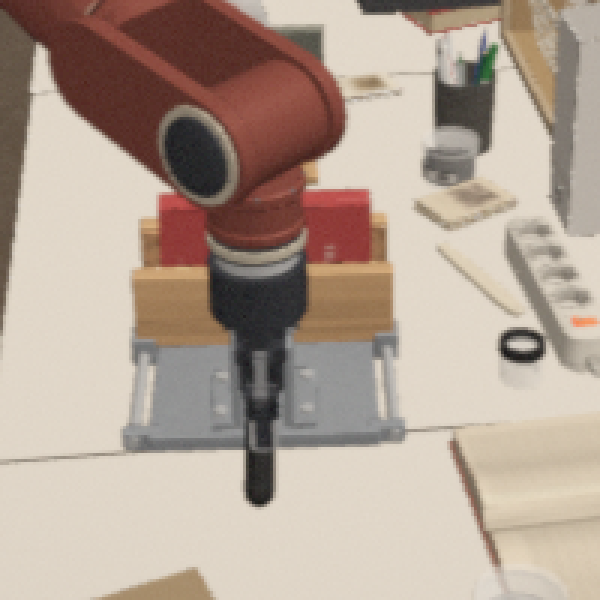

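The side view shows the finger on the grip at about (260,440) in the crop, with the lever most of the way down and the force at 8.5 N. I continue to the stop.

```bash
python3 -m handwheel '[[[0,0,-0.008,0,0,0],[0,0.001,-0.007,0,0,0],[0,0.001,-0.004,0,0,0],[0,0,0,0,0,0],[0,0,0,0,0,0]]]' 0; python3 -m handwheel '[[[0,0,-0.002,0,0,0],[0,0,-0.001,0,0,0],[0,0,0,0,0,0],[0,0,0,0,0,0]]]' 0
```

```text
time: 15.97
tool_pos: [0.4972, -0.399, 0.0981]
tool_rot: [0.002, 0.035, 0.999, -0.005]
contact_force: [-3.4, -7.3, 8.8]
gripper_width: 0.004
grasp_force: 5.1
time: 16.3
tool_pos: [0.4973, -0.3989, 0.096]
tool_rot: [0.002, 0.035, 0.999, -0.005]
contact_force: [-5.1, -5.8, 12.1]
gripper_width: -0.0
grasp_force: 6.7
```

```bash
python3 -m handwheel '[[[0,0,-0.002,0,0,0],[0,0,-0.001,0,0,0],[0,0,0,0,0,0],[0,0,0,0,0,0]]]' 0; python3 -m handwheel '[[[-0.001,0,0.012,0,0,0],[0,0,0.012,0,0,0],[0,0,0.012,0,0,0],[0,0,0.012,0,0,0],[0,0.002,0.012,0,0,0],[0,0.003,0.012,0,0,0],[0,0.004,0.012,0,0,0],[0,0.004,0.012,0,0,0],[0,0.004,0.012,0,0,0],[0,0.003,0.012,0,0,0],[0,0,0.014,0,0,0],[0,0,0.014,0,0,0],[0,0,0.01,0,0,0],[0,0,0,0,0,0],[0,0,0,0,0,0]]]' 0
cat > j.py <<'E'
from h import *
import sys
im,d=grab_frame("top"); cv2.imwrite("pics/"+sys.argv[1],im)
c=camera_info("top");T=np.array(c["T"]);v,u=np.mgrid[0:420,0:560]
P=np.stack([(u-c["cx"])/c["fx"]*d,-(v-c["cy"])/c["fy"]*d,-d],-1)@T[:3,:3].T+T[:3,3]
for t,lo in (("jaw_face",.09),("thick_book_mid",.13),("lever_grip",.05),("thin_book_mid",.12)):
    for r in masks_of("top",t)[:1]:
        q=P[r["region"]&(d>0)]; q=q[q[:,2]>lo]
        if len(q)>5:
            (cx,cy),(w,h),a=cv2.minAreaRect(q[:,:2].astype(np.float32)); print(t,round(r["conf"],2),"ctr",round(cx,3),round(cy,4),"size",round(w,3),round(h,3),round(a,1),"z",np.median(q[:,2]).round(3))
E
python3 j.py top6.png
```

```text
time: 16.63
tool_pos: [0.4974, -0.3991, 0.0957]
tool_rot: [0.001, 0.035, 0.999, -0.005]
contact_force: [-8.7, -1.8, 23.6]
gripper_width: 0.002
grasp_force: 11.8
time: 17.88
tool_pos: [0.4953, -0.3752, 0.2473]
tool_rot: [0.0, 0.036, 0.999, -0.001]
contact_force: [-0.1, 0.6, -0.5]
gripper_width: 0.004
grasp_force: 0.0
jaw_face 0.61 ctr 0.516 -0.0997 size 0.026 0.249 85.4 z 0.101
thick_book_mid 0.96 ctr 0.522 -0.0611 size 0.03 0.205 85.7 z 0.157
lever_grip 0.9 ctr 0.505 -0.2823 size 0.174 0.03 85.2 z 0.166
thin_book_mid 0.72 ctr 0.537 0.4008 size 0.019 0.177 88.6 z 0.137
```

The first stroke hit the stop at 24 N, and the jaw moved 23.6 mm. Second stroke.

```bash
python3 -m handwheel '[[[0,0,-0.012,0,0,0],[0,0,-0.012,0,0,0],[0,0,-0.012,0,0,0],[0,-0.004,-0.012,0,0,0],[0,-0.005,-0.012,0,0,0],[0,-0.004,-0.012,0,0,0],[0,-0.004,-0.012,0,0,0],[0,-0.003,-0.012,0,0,0],[0,-0.002,-0.012,0,0,0],[0,-0.001,-0.012,0,0,0],[0,-0.001,-0.012,0,0,0],[0,0,-0.010,0,0,0],[0,0,-0.007,0,0,0],[0,0,-0.004,0,0,0],[0,0,-0.002,0,0,0],[0,0,0,0,0,0],[0,0,0,0,0,0]]]' 0; python3 -m handwheel '[[[0,0,0.012,0,0,0],[0,0,0.012,0,0,0],[0,0,0.012,0,0,0],[0,0,0.012,0,0,0],[0,0.002,0.012,0,0,0],[0,0.003,0.012,0,0,0],[0,0.004,0.012,0,0,0],[0,0.004,0.012,0,0,0],[0,0.004,0.012,0,0,0],[0,0.004,0.012,0,0,0],[0,0.003,0.012,0,0,0],[0,0,0.012,0,0,0],[0,0,0.012,0,0,0],[0,0,0,0,0,0],[0,0,0,0,0,0]]]' 0; python3 j.py top7.png
```

```text
time: 19.55
tool_pos: [0.4945, -0.3984, 0.0958]
tool_rot: [-0.002, 0.035, 0.999, 0.001]
contact_force: [-11.5, 8.8, 26.9]
gripper_width: 0.002
grasp_force: 12.4
time: 20.8
tool_pos: [0.4955, -0.3753, 0.2487]
tool_rot: [0.001, 0.036, 0.999, -0.001]
contact_force: [-0.7, -0.1, 0.0]
gripper_width: 0.001
grasp_force: 0.0
jaw_face 0.76 ctr 0.518 -0.0808 size 0.025 0.25 84.6 z 0.102
thick_book_mid 0.7 ctr 0.523 -0.0522 size 0.03 0.206 85.6 z 0.157
lever_grip 0.81 ctr 0.501 -0.2842 size 0.175 0.025 86.0 z 0.168
thin_book_mid 0.63 ctr 0.535 0.4001 size 0.018 0.178 88.6 z 0.137
```

```bash
python3 -m handwheel '[[[0,0,-0.012,0,0,0],[0,0,-0.012,0,0,0],[0,0,-0.012,0,0,0],[0,-0.004,-0.012,0,0,0],[0,-0.005,-0.012,0,0,0],[0,-0.004,-0.012,0,0,0],[0,-0.004,-0.012,0,0,0],[0,-0.003,-0.012,0,0,0],[0,-0.002,-0.012,0,0,0],[0,-0.001,-0.012,0,0,0],[0,-0.001,-0.012,0,0,0],[0,0,-0.010,0,0,0],[0,0,-0.007,0,0,0],[0,0,-0.005,0,0,0],[0,0,-0.002,0,0,0],[0,0,0,0,0,0],[0,0,0,0,0,0]]]' 0; python3 -m handwheel '[[[0,0,0.012,0,0,0],[0,0,0.012,0,0,0],[0,0,0.012,0,0,0],[0,0,0.012,0,0,0],[0,0.002,0.012,0,0,0],[0,0.003,0.012,0,0,0],[0,0.004,0.012,0,0,0],[0,0.004,0.012,0,0,0],[0,0.004,0.012,0,0,0],[0,0.004,0.012,0,0,0],[0,0.003,0.012,0,0,0],[0,0,0.012,0,0,0],[0,0,0.012,0,0,0],[0,0,0,0,0,0],[0,0,0,0,0,0]]]' 0; python3 j.py top8.png
```

```text
time: 22.47
tool_pos: [0.4945, -0.3988, 0.0957]
tool_rot: [-0.002, 0.035, 0.999, 0.0]
contact_force: [-11.1, 8.0, 25.5]
gripper_width: 0.001
grasp_force: 12.2
time: 23.72
tool_pos: [0.4955, -0.3753, 0.2486]
tool_rot: [0.001, 0.036, 0.999, -0.001]
contact_force: [-0.3, -0.1, -0.9]
gripper_width: 0.004
grasp_force: 0.0
jaw_face 0.72 ctr 0.518 -0.0673 size 0.028 0.249 85.1 z 0.102
thick_book_mid 0.89 ctr 0.524 -0.0404 size 0.03 0.204 85.5 z 0.157
lever_grip 0.7 ctr 0.505 -0.2837 size 0.176 0.03 85.2 z 0.167
thin_book_mid 0.91 ctr 0.535 0.4007 size 0.019 0.18 88.8 z 0.137
```

The jaw is at -0.067, which is where contact should be. One more stroke makes sure it is tight.

```bash
python3 -m handwheel '[[[0,0,-0.012,0,0,0],[0,0,-0.012,0,0,0],[0,0,-0.012,0,0,0],[0,-0.004,-0.012,0,0,0],[0,-0.005,-0.012,0,0,0],[0,-0.004,-0.012,0,0,0],[0,-0.004,-0.012,0,0,0],[0,-0.003,-0.012,0,0,0],[0,-0.002,-0.012,0,0,0],[0,-0.001,-0.012,0,0,0],[0,-0.001,-0.012,0,0,0],[0,0,-0.010,0,0,0],[0,0,-0.007,0,0,0],[0,0,-0.005,0,0,0],[0,0,-0.002,0,0,0],[0,0,0,0,0,0],[0,0,0,0,0,0]]]' 0; python3 -m handwheel '[[[0,0,0.012,0,0,0],[0,0,0.012,0,0,0],[0,0,0.012,0,0,0],[0,0,0.012,0,0,0],[0,0.002,0.012,0,0,0],[0,0.003,0.012,0,0,0],[0,0.004,0.012,0,0,0],[0,0.004,0.012,0,0,0],[0,0.004,0.012,0,0,0],[0,0.004,0.012,0,0,0],[0,0.003,0.012,0,0,0],[0,0,0.014,0,0,0],[0,0,0.02,0,0,0],[0,0,0.02,0,0,0],[0,0,0.02,0,0,0],[0,0,0.02,0,0,0],[0,0,0,0,0,0],[0,0,0,0,0,0],[0,0,0,0,0,0],[0,0,0,0,0,0]]]' 0; python3 j.py top9.png
python3 - <<'E'
from h import *
im,d=grab_frame("side"); cv2.imwrite("pics/side9.png",im)
E
```

```text
time: 25.38
tool_pos: [0.4945, -0.3993, 0.0956]
tool_rot: [-0.001, 0.035, 0.999, -0.0]
contact_force: [-11.6, 5.9, 25.4]
gripper_width: 0.001
grasp_force: 11.7
time: 27.05
tool_pos: [0.4947, -0.3742, 0.3154]
tool_rot: [-0.001, 0.036, 0.999, 0.001]
contact_force: [0.3, -0.4, -0.5]
gripper_width: -0.002
grasp_force: 0.0
jaw_face 0.6 ctr 0.518 -0.068 size 0.027 0.248 85.7 z 0.102
thick_book_mid 0.89 ctr 0.523 -0.0404 size 0.03 0.204 85.6 z 0.157
lever_grip 0.58 ctr 0.501 -0.2947 size 0.198 0.024 85.6 z 0.18
thin_book_mid 0.59 ctr 0.535 0.4002 size 0.018 0.18 88.1 z 0.137
```

View pics/side9.png

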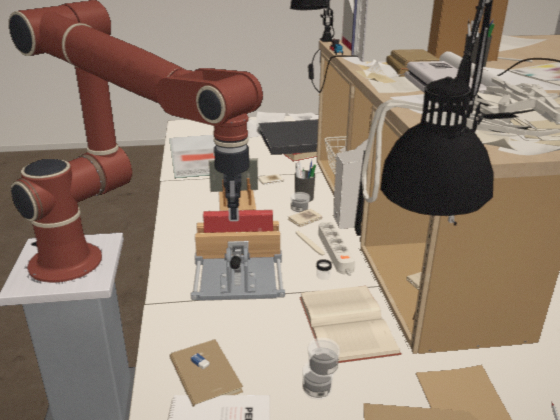

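The side view shows the lever up, its end at (236,263). The book is clamped upright at (238,221), the other things are in place, and the robot is clear.

```bash
python3 -c "from plant import *; print(job_done())"
```

```text
the job is handed in; nothing more can be done
None
```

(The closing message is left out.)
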